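# Check a turned vase, then press its foot on the maker's-mark stamp

## Robot

A 7-joint arm with a two-finger parallel gripper is mounted at the origin on the work surface. World frame = base frame: x ahead of the robot, y to its left, z up, the work surface at z = 0. Lengths are in m, angles in rad, forces in N, time in s.
With the tool pointing down it reaches from about 0.425 to 0.825 m from the base axis. Payload 3.6 kg.
Tool frame: the origin (TCP) lies between the finger pads; the fingertips stand 19 mm ahead of it and the grasp point (between the pads) is the TCP; z points along the fingers, y is the line along which they close (so a half turn about z gives the same grasp; the last joint's range is limited). The gripper opens to 85 mm and grips with 20 to 120 N. Pads are 22 mm wide; open, the fingers measure 114 mm over their backs; the gripper's body (76 mm by 85 mm) begins 54 mm behind the grasp point. The pads swing forward as they close: fully open they stand 13 mm farther back than shut.
Start: joints at [1.236, 0.615, -0.013, 1.423, 0.008, 1.103, -0.04], TCP at [0.198, -0.619, 0.25] pointing down, gripper open.
Joint ranges: [-3.12, 3.12], [-0.3, 2.06], [-1.34, 1.32], [0.26, 2.42], [-1.36, 4.5], [0.01, 1.98], [-2.84, 2.84]. Speed limits (rad/s): [2.79, 2.79, 3.14, 3.14, 3.14, 3.14, 3.14].

## Interface

Orientations are given as a unit quaternion [x, y, z, w].
In Python, from station import monitor, imaging, workorder gives the robot as it stands. The module is installed in compiled form; this text tells all that it offers.
- The arm moves only by the shell command python3 -m jog 'ROWS' [FORCE]. ROWS is JSON, a list of rows, each a list of 3 entries, a list of its own where there are three numbers: the closure, from -1 (fully open) to 1 (shut), then the shift along the tool's x, y, z as a fraction of full scale, then the turn about the tool's z as a fraction of full scale. In form: [[claw, [dx, dy, dz], spin], ...]. A call has 1 to 8 rows; each row is the pose to reach, as a shift and turn from the pose commanded when the call began, along the tool's axes at that moment; what a row does not reach only later rows make up. Full scale, the value 1, is 1000 mm for a shift and 2 rad for a turn. A row lasts 1/12 s, in which the tool goes at most 41.7 mm and 7.16 degrees, less where a joint would pass 70% of its speed; a pose out of reach is approached as far as the arm can. A call with a number of a shift or a turn outside -1 to 1 is refused whole. A call with a gripper value outside its range is refused whole. The fingers move at their own pace and stop on an object; FORCE is the grip in N (left out, the last holds). Time passes only in rows, so rows that repeat a pose let the fingers close. It gives the time, the measured TCP pose, the force, the opening and the grip force at its end, in the units of the state.
- monitor.get_state(): the state, without advancing time (a new reading comes with each control period).
- imaging.grab_frame(name): name is "scene" or "top"; returns a dict with "frame" (480x640x3 uint8, red, green, blue), "fx", "fy", "cx", "cy" (pixels), "pose" (4x4, takes a point from camera to world coordinates). Camera axes: x right, y down, z forward; pixel columns grow to the right and rows downward; lengths in m; the calibration is good to about 2 mm. A picture is of the moment at which its call begins. There is no depth.
- workorder.hand_in(): hands the job in; it is judged then, once.
Trained networks look in the newest picture that a camera, given by its name, has taken for a name from the list of things; names that differ only in an ending like _2 or _b are one class to them, and where a whole thing is asked for, a point or a joint stands for the part that bears it (a point fixed in the world has none). Each returns a list of dicts, best first, with "conf" (0 to 1); they miss things now and then, are a little off and sometimes report something else, mostly with a low value. They report only what shows in the picture. A call takes as long as a camera call. They do not tell look-alikes from the thing itself.
- imaging.trace(camera, thing): "pixels" (480x640 bool, what is visible of it) and "box" ([centre column, centre row, width, height] in pixels, round what is visible of it).
The state is a dict: "clock": time; "joints": joint angles; "dq": joint speeds; "joint_torque": joint torques, N m; "eef_pos": TCP position; "ee_rot": TCP orientation; "ft_force": force on the tool from outside, world axes, zero at the start; "ft_torque": the same for the moment, N m; "gripper_width": finger opening in m; "grip_force": force on a finger pad.
Only numpy, scipy, OpenCV 4.12 (cv2) and the standard library are available. Lean on these libraries where they do the work, as an engineer would, in place of code of your own. Each camera call takes 0.05 s, during which the arm holds its last target. There are 200 camera calls.

## Task

Pick up the round-bodied wooden vase, tip it about 45 degrees just above the flat inspection light so that its underside can be checked, hold it there for a second, and bring it back upright in the air. Then set it foot down in the sprung ring of the stamping cradle and press it straight down against the springs until its foot bears firmly on the stamp in the middle; finish while still gripping the vase and pressing it there, touching nothing but the vase: do not let go. Never tip the vase right over, and leave the candlestick, the chisel and the wax tin where they are.

Things in the scene. Friction and masses are not known exactly. Their poses are not given: they have to be found in the camera images.
- vase: Turned hollow wooden bud vase, 125 mm tall, about 0.2 kg (0.14 to 0.26): a ball body of 76 mm diameter with its centre 35.5 mm above the underside, a flat foot of 27 mm diameter, and a straight round neck of 28 mm diameter from 71 mm up to the rim at 125 mm. Stands upright on the bench at the start. Origin: centre of the underside; z runs up the vase's axis. Round, so its yaw does not matter.
- vase_neck (a point): Point on the vase's axis on the neck, 100 mm above the underside: a good height for the middle of the finger pads.
- vase_ball (a point): Centre of the vase's ball body, on its axis, 35.5 mm above the underside.
- light_pad: Flat square inspection light lying on the bench, fixed: 160 x 160 x 13 mm, aluminium frame with a white panel. Origin: centre of its underside, on the bench.
- cradle: Stamping cradle, fixed to the bench: grey base plate 140 x 140 x 14 mm with three upright 10 mm guide posts, 52 mm from the centre, 80 mm high over the bench, springs round them and an aluminium ring sliding on them. Origin: centre of the underside of the base plate; z up.
- ring_top (a point): Centre of the ring's upper face, 70 mm above the bench when the ring is up; moves with the ring. The ring is 80 mm outside, 60 mm inside, 10 mm thick. The ball of the vase rests on its inner edge, with the vase's underside then about 13 mm below this point.
- press_ring (a joint): How far the sprung ring is pressed down, in m: 0 is up, 0.022 its bottom stop. The springs push up with 4.2 N at 0 and 400 N/m more on the way down (about 10 N when the vase's foot reaches the stamp, at about 0.015). The vase's own weight does not press it down; it springs back up when released.
- stamp: Maker's-mark stamp, fixed in the middle of the cradle: a dark steel stub with a round brass face of 18 mm diameter, seen through the ring. Origin: centre of its underside, 14 mm above the bench; the brass face is 28 mm above this origin, 42 mm above the bench.
- candlestick: Bystander: slender turned wooden candlestick, 122 mm tall, 64 mm foot, no ball body. Loose. Origin: centre of its underside.
- chisel: Bystander: turning chisel lying on the bench, 270 mm long, loose, wooden handle of 26 mm. Origin: on the bench, under the joint of handle and ferrule; the blade points along its x.
- wax_tin: Bystander: bare steel wax tin, 70 mm diameter, 45 mm tall, loose. Origin: centre of its underside.
Not all that is in view belongs to the job. Leave any blue or green look-alike of the vase alone.

How it is judged:
On the way, in this order (a step that is already met when the one before it is completed fails the run):
1. the vase is held clear above the inspection light, tipped 33 to 57 degrees (angle between vase's own z axis and vertical between 0.575958 and 0.994837 rad and horizontal distance between vase_ball and light_pad below 0.09 m and height (world z) of vase_ball between 0.06 and 0.33 m and contact force between the fingers and vase above 1 N and contact force between vase and light_pad below 0.2 N), for 0.6 s.
2. the vase is back upright, within 8 degrees, still in the air (angle between vase's own z axis and vertical below 0.139626 rad and height (world z) of vase above 0.03 m and contact force between the fingers and vase above 1 N), for 0.2 s.
At the end, for the whole second after the job is handed in: The vase stands upright (within 8 degrees) in the ring, its foot centred on the stamp within 6 mm and pressed on it with more than 1.5 N, the ring pressed down more than 12 mm; the fingers still hold the vase (more than 3 N), the robot does not touch the cradle, and all is still (value of joint press_ring above 0.012 m and contact force between vase and stamp above 1.5 N and horizontal distance between vase and stamp below 0.006 m and angle between vase's own z axis and vertical below 0.139626 rad and contact force between the fingers and vase above 3 N and contact force between each of the arm, the fingers and cradle below 0.5 N and linear speed of vase below 0.02 m/s); the arm keeps its last pose, push and grip.
It fails at once if a bystander is moved more than 30 mm (distance of any of candlestick, chisel, wax_tin from where it was at the start of the episode above 0.03 m).
It fails at once if the vase is tipped beyond 75 degrees (angle between vase's own z axis and vertical above 1.309 rad).
It also fails if it takes over 64 s, if anything falls off the work surface, if the arm or the gripper's body presses on something with over 40 N, if the wrist force passes 120 N, or if a joint passes its speed limit or range.

## Working session

There is one attempt and no reset: what is moved stays moved. The work goes in short steps, Python scripts to look and compute and a shell command to move; the robot and the scene stay as the last step left them, time stands still between calls to the robot, and variables do not carry over. Pictures are saved under pics/ and viewed, at most 10 in all, crops included, and the job is handed in when it is done.

```bash
mkdir -p pics
cat > h.py <<'E'
import numpy as np, cv2
from station import monitor, imaging, workorder
def save(name,f): cv2.imwrite(f'pics/{name}.png',cv2.cvtColor(f,cv2.COLOR_RGB2BGR))
def proj(c,p):
    P=np.linalg.inv(c['pose'])@np.append(p,1); return np.array([c['fx']*P[0]/P[2]+c['cx'],c['fy']*P[1]/P[2]+c['cy']])
def ray(c,u,v):
    d=c['pose'][:3,:3]@np.array([(u-c['cx'])/c['fx'],(v-c['cy'])/c['fy'],1]); return c['pose'][:3,3],d/np.linalg.norm(d)
def atz(c,u,v,z):
    o,d=ray(c,u,v); return o+d*(z-o[2])/d[2]
def tri(r1,r2):
    (o1,d1),(o2,d2)=r1,r2
    s=np.linalg.lstsq(np.c_[d1,-d2],o2-o1,rcond=None)[0]
    a,b=o1+d1*s[0],o2+d2*s[1]; return (a+b)/2,np.linalg.norm(a-b)
E
python3 - <<'E'
from h import *
np.set_printoptions(precision=3,suppress=True)
print(monitor.get_state())
for n in("scene","top"):
    c=imaging.grab_frame(n); save(n+'0',c['frame']); print(n,c['fx'],c['cx'],c['cy'],c['pose'])
    for t in("vase","light_pad","cradle","ring_top","stamp","candlestick","chisel","wax_tin"):
        print(t,[(round(d['conf'],2),np.round(d['box'])) for d in imaging.trace(n,t)][:4])
E
```

```text
{'clock': 0.0, 'joints': array([ 1.235,  0.616, -0.013,  1.425,  0.008,  1.103, -0.04 ]), 'dq': array([ 0.   , -0.002, -0.001, -0.   ,  0.   ,  0.001, -0.002]), 'joint_torque': array([  0.001, -46.921,   0.259, -17.103,   0.01 ,   0.01 ,  -0.   ]), 'eef_pos': array([ 0.197, -0.619,  0.249]), 'ee_rot': array([ 0.988,  0.154, -0.   , -0.001]), 'ft_force': array([-0.566,  0.017, -0.338]), 'ft_torque': array([-0.034,  0.04 , -0.026]), 'grip_force': 0.0, 'gripper_width': 0.08551132235473158}
scene 469.9657618074458 316.6839999072885 240.3551681560275 [[ 0.103  0.763 -0.637  1.349]
 [ 0.995 -0.09   0.054  0.01 ]
 [-0.016 -0.64  -0.769  1.002]
 [ 0.     0.     0.     1.   ]]
vase [(0.87, array([152., 245.,  31.,  40.])), (0.85, array([203., 234.,  31.,  39.])), (0.63, array([197., 199.,  30.,  41.]))]
light_pad [(0.8, array([279., 250.,  57.,  59.]))]
cradle [(0.96, array([371., 237.,  58.,  52.]))]
ring_top [(0.71, array([376., 230.,  44.,  36.]))]
stamp []
candlestick [(0.56, array([348., 304.,  28.,  45.]))]
chisel [(0.6, array([203., 329.,  44., 103.])), (0.35, array([374., 233.,  42.,  32.]))]
wax_tin [(0.9, array([449., 218.,  26.,  26.])), (0.29, array([376., 231.,  42.,  37.]))]
top 577.9447748806997 321.797662628454 239.22047673460074 [[ 0.073 -0.975  0.209  0.308]
 [-0.997 -0.071  0.018  0.056]
 [-0.003 -0.21  -0.978  1.364]
 [ 0.     0.     0.     1.   ]]
vase [(0.75, array([456., 285.,  36.,  33.])), (0.66, array([461., 338.,  35.,  30.])), (0.61, array([516., 280.,  32.,  35.]))]
light_pad [(0.62, array([365., 265.,  75.,  84.]))]
cradle [(0.63, array([254., 254.,  42.,  45.])), (0.61, array([262., 260.,  76.,  71.]))]
ring_top [(0.77, array([255., 254.,  46.,  49.]))]
stamp [(0.53, array([454., 286.,  34.,  32.]))]
candlestick [(0.76, array([308., 164.,  26.,  39.]))]
chisel [(0.85, array([446., 182.,  40., 106.]))]
wax_tin [(0.71, array([162., 269.,  32.,  31.])), (0.59, array([262., 260.,  73.,  72.]))]
```

View pics/scene0.png

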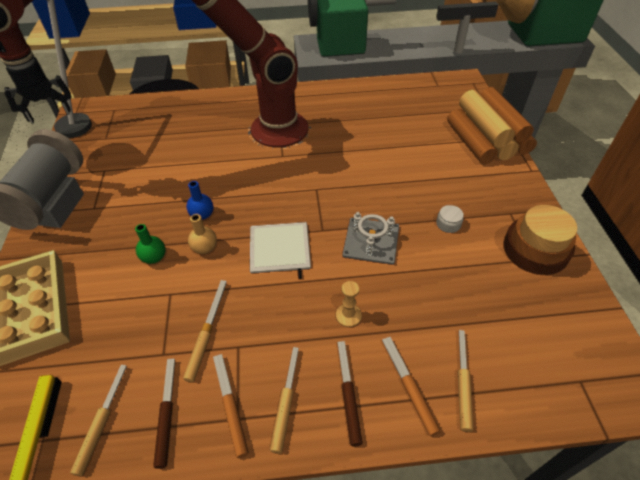

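View pics/top0.png

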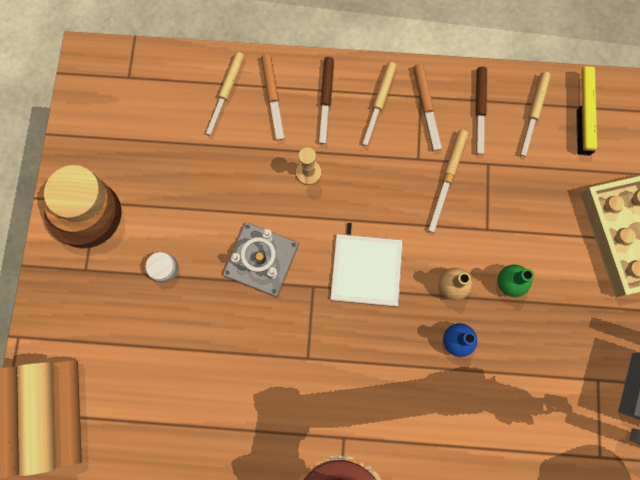

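Run:
```python
from h import *
np.set_printoptions(precision=3,suppress=True)
a=imaging.grab_frame("scene");b=imaging.grab_frame("top")
A=cv2.resize(a['frame'][180:280,120:250],(520,400),interpolation=2)
B=cv2.resize(b['frame'][250:360,425:545],(436,400),interpolation=2)[:,:280]
save('crop',np.hstack([A,B]))
C=cv2.resize(a['frame'][200:280,240:410],(800,376),interpolation=2); save('crop2',C)
D=cv2.resize(b['frame'][215:310,215:410],(800,390),interpolation=2); save('crop3',D)
def cen(cam,t,ref):
    r=[d for d in imaging.trace(cam,t)]
    d=min(r,key=lambda d:np.hypot(d['box'][0]-ref[0],d['box'][1]-ref[1])); m=d['pixels']; ys,xs=np.nonzero(m); return xs,ys
for t,ra,rb in(("vase",(203,234),(456,285)),("vase",(197,199),(461,338)),("vase",(152,245),(516,280)),("light_pad",(279,250),(365,265)),("cradle",(371,237),(262,260)),("ring_top",(376,230),(255,254)),("candlestick",(348,304),(308,164)),("wax_tin",(449,218),(162,269))):
    p=cen("scene",t,ra);q=cen("top",t,rb)
    print(t,*[np.round(x.mean(),1) for x in p+q],tri(ray(a,p[0].mean(),p[1].mean()),ray(b,q[0].mean(),q[1].mean())))
```

```text
vase 200.6 235.9 454.6 284.0 (array([ 0.507, -0.23 ,  0.049]), np.float64(0.0005734675506415245))
vase 198.3 201.7 459.4 340.0 (array([ 0.381, -0.243,  0.054]), np.float64(0.0009465568838179022))
vase 148.4 245.8 514.7 280.2 (array([ 0.526, -0.366,  0.05 ]), np.float64(0.002028931155430316))
light_pad 279.2 247.9 365.8 269.6 (array([ 0.533, -0.027,  0.001]), np.float64(0.004184264931067712))
cradle 371.3 238.7 260.0 259.6 (array([0.538, 0.226, 0.01 ]), np.float64(0.005291400236553333))
ring_top 372.2 227.8 258.0 254.9 (array([0.54 , 0.226, 0.058]), np.float64(0.004005032742822299))
candlestick 348.5 306.0 307.5 167.2 (array([0.765, 0.129, 0.044]), np.float64(0.003781267479866609))
wax_tin 449.2 218.4 161.6 267.6 (array([0.5  , 0.454, 0.022]), np.float64(0.004629621321537111))
```

View pics/crop.png

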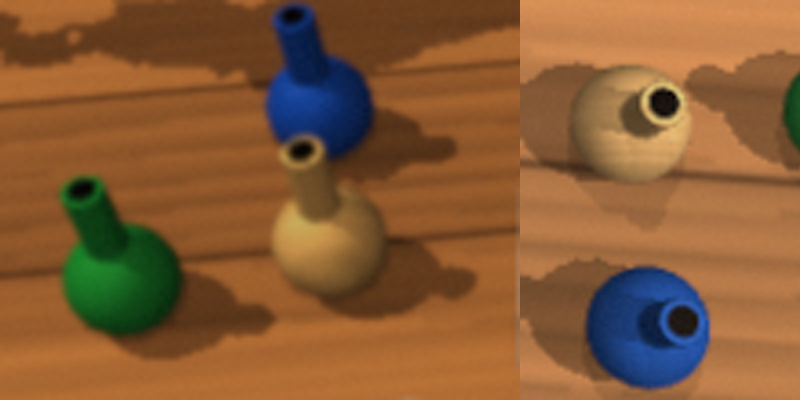

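View pics/crop3.png

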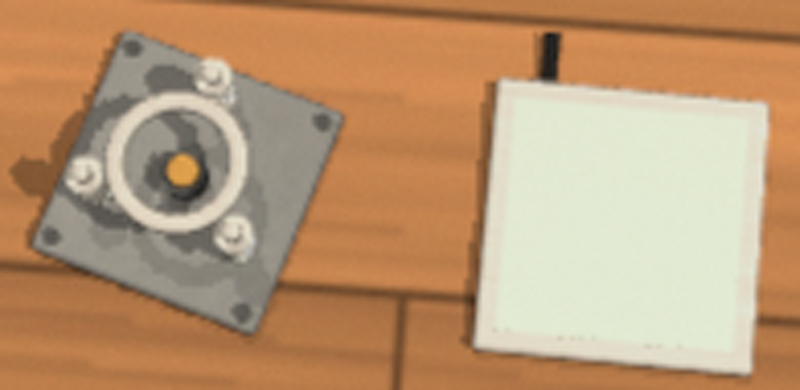

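View pics/crop2.png

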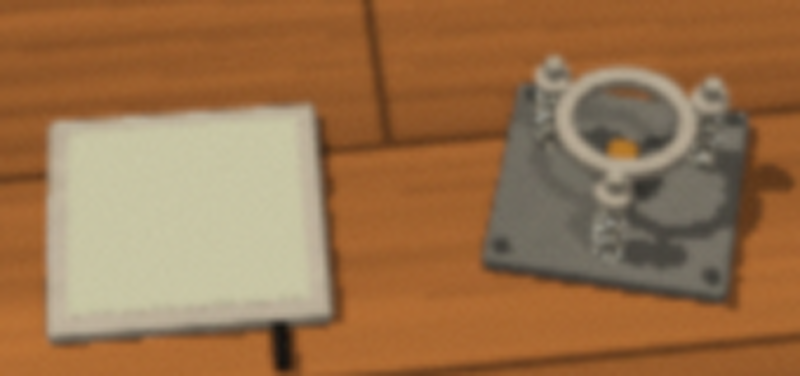

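Run:
```python
from h import *
np.set_printoptions(precision=4,suppress=True)
a=imaging.grab_frame("scene");b=imaging.grab_frame("top")
s=lambda x,y:(240+x/4.706,200+y/4.706)
t=lambda x,y:(215+x/4.103,215+y/4.103)
def T(n,p,q): print(n,*tri(ray(a,*p),ray(b,*q)))
T('rim',(195.75,218),(464.3,278));T('ball',(202.5,240),(455.3,284.1))
T('ring',s(627,122),t(177,161));T('stamp',s(622,150),t(183,169))
print('ring z.07',atz(a,*s(627,122),.07),atz(b,*t(177,161),.07)); print('stamp z.042',atz(a,*s(622,150),.042),atz(b,*t(183,169),.042))
print('rim .125',atz(a,195.75,218,.125),atz(b,464.3,278,.125)); print('ball',atz(a,202.5,240,.0355),atz(b,455.3,284.1,.0355))
for p in((212,78),(84,174),(234,237)): print('post',atz(b,*t(*p),.08))
for p in((553,70),(711,95),(613,190)): print('postS',atz(a,*s(*p),.08))
for p in((498,82),(768,103),(750,372),(474,348)): print('light',atz(b,*t(*p),.013))
```

```text
rim [ 0.5101 -0.2307  0.124 ] 0.0077709446089509766
ball [ 0.5089 -0.2314  0.035 ] 0.00731806081946125
ring [0.5407 0.2261 0.0662] 0.007364411457796369
stamp [0.5406 0.2252 0.0421] 0.0070940757582985915
ring z.07 [0.5439 0.2289 0.07  ] [0.5395 0.2219 0.07  ]
stamp z.042 [0.5405 0.2288 0.042 ] [0.5402 0.2217 0.042 ]
rim .125 [ 0.5118 -0.2264  0.125 ] [ 0.5102 -0.2345  0.125 ]
ball [ 0.5099 -0.2275  0.0355] [ 0.5091 -0.235   0.0355]
post [0.5858 0.2058 0.08  ]
post [0.5268 0.271  0.08  ]
post [0.4979 0.1854 0.08  ]
postS [0.5088 0.1921 0.08  ]
postS [0.5382 0.2769 0.08  ]
postS [0.6001 0.2103 0.08  ]
light [0.6101 0.0468 0.013 ]
light [ 0.609  -0.1108  0.013 ]
light [ 0.452  -0.1075  0.013 ]
light [0.4541 0.0499 0.013 ]
```

Candidates: wooden vase top (455,284)/scene (203,238), green look-alike (515,280)/(150,245), blue look-alike (460,340)/(198,200). I pick the natural wood one (~(0.510, −0.231)), and the crop confirms it. Cradle is at about (0.540, 0.2255) and the light at about (0.531, −0.031).

The tool can't tilt, so I'll use the sprung ring as a ball socket and pivot the vase between the pads. I'll align the closing axis with world x.

```bash
python3 -m jog '[[-1,[0.416,-0.274,0],-0.631],[-1,[0.416,-0.274,0],-0.631],[-1,[0.416,-0.274,0],-0.631],[-1,[0.416,-0.274,0],-0.631],[-1,[0.416,-0.274,0],-0.631],[-1,[0.416,-0.274,0],-0.631],[-1,[0.416,-0.274,0],-0.631],[-1,[0.416,-0.274,0],-0.631]]' 20
cat > st.py <<'E'
from h import *
from scipy.spatial.transform import Rotation as R
np.set_printoptions(precision=4,suppress=True)
s=monitor.get_state(); M=R.from_quat(s['ee_rot']).as_matrix()
print(s['clock'],s['eef_pos'],'x',M[:,0],'y',M[:,1],'z',M[:,2],'F',s['ft_force'],'T',s['ft_torque'],'w',s['gripper_width'],'g',s['grip_force'])
import sys
if len(sys.argv)>3:
    t=np.array(list(map(float,sys.argv[1:4]))); print('shift',M.T@(t-s['eef_pos']))
    h=np.arctan2(M[1,0],M[0,0]); print('spin frac for heading 90',(h-np.pi/2)/2)
E
python3 st.py 0.51 -0.231 0.25
```

```text
clock: 2.57
eef_pos: [0.408, -0.3584, 0.2508]
ee_rot: [0.792, 0.611, -0.0, 0.0]
ft_force: [0.6, -1.3, -0.9]
gripper_width: 0.0853
grip_force: 0.0
2.5667 [ 0.408  -0.3584  0.2508] x [ 0.2534  0.9674 -0.0006] y [ 0.9674 -0.2534  0.0008] z [ 0.0006 -0.0008 -1.    ] F [ 0.5617 -1.283  -0.9151] T [ 0.0601 -0.0384  0.0037] w 0.08532651628260698 g 0.0
shift [0.1491 0.0664 0.0007]
spin frac for heading 90 -0.1280903896109713
```

```bash
python3 -m jog '[[-1,[0.14,0.06,0],-0.115],[-1,[0.14,0.06,0],-0.115],[-1,[0.14,0.06,0],-0.115],[-1,[0.14,0.06,0],-0.115],[-1,[0.14,0.06,0],-0.115],[-1,[0.14,0.06,0],-0.115]]' >/dev/null
python3 st.py 0.51 -0.231 0.25
```

```text
3.0667 [ 0.5024 -0.2383  0.2505] x [0.0273 0.9996 0.0004] y [ 0.9996 -0.0273  0.0006] z [ 0.0006  0.0004 -1.    ] F [-0.4903 -0.8684 -0.6606] T [0.0117 0.0656 0.0043] w 0.08518578157589744 g 0.0
shift [0.0075 0.0074 0.0005]
spin frac for heading 90 -0.013649905019617048
```

```bash
python3 -m jog '[[-1,[0.0075,0.0075,0],-0.0137],[-1,[0.0075,0.0075,0],-0.0137],[-1,[0.0075,0.0075,0.04],-0.0137],[-1,[0.0075,0.0075,0.08],-0.0137],[-1,[0.0075,0.0075,0.08],-0.0137],[-1,[0.0075,0.0075,0.08],-0.0137]]' >/dev/null
python3 st.py 0.51 -0.231 0.10
python3 - <<'E'
from h import *
a=imaging.grab_frame("scene");b=imaging.grab_frame("top")
A=cv2.resize(a['frame'][150:270,140:260],(400,400),interpolation=2)
B=cv2.resize(b['frame'][230:330,410:510],(400,400),interpolation=2)
save('crop4',np.hstack([A,B]))
p=monitor.get_state()['eef_pos'];print(proj(a,p),proj(b,p))
E
```

```text
3.5667 [ 0.5072 -0.2338  0.169 ] x [0.0065 1.     0.0016] y [ 1.     -0.0065 -0.0049] z [-0.0049  0.0016 -1.    ] F [-0.1739 -0.1152  0.1893] T [ 0.026  -0.0237 -0.0119] w 0.08545934238995712 g 0.0
shift [0.0027 0.0031 0.069 ]
spin frac for heading 90 -0.003231354691343169
[188.59771252 204.83291353] [469.48918243 274.7396954 ]
```

View pics/crop4.png

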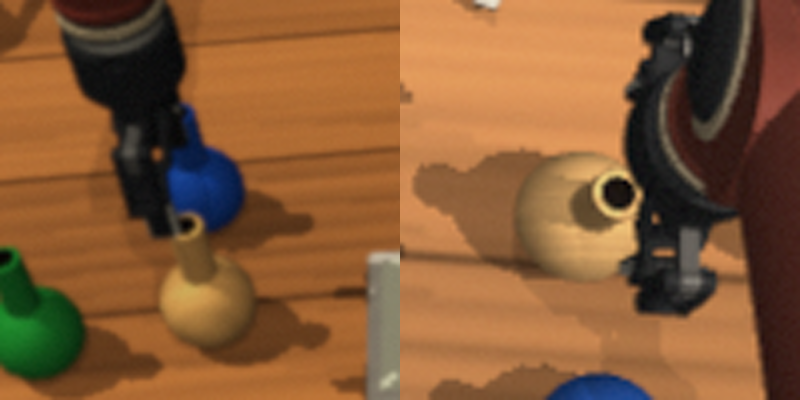

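The top crop puts the TCP within about 2 mm of the vase axis: rim at (464,278), TCP projected at (469.5,274.7) higher up. The scene view is consistent to within its bias. Descending now.

```bash
python3 -m jog '[[-1,[0.002,0.002,0.04],-0.002],[-1,[0.002,0.002,0.069],-0.002],[-1,[0.002,0.002,0.069],-0.002],[-1,[0.002,0.002,0.069],-0.002],[-1,[0.002,0.002,0.069],-0.002]]' >/dev/null
python3 st.py 0.51 -0.231 0.10
```

```text
4.0833 [ 0.513  -0.2317  0.1041] x [ 0.0009  1.     -0.0018] y [ 1.     -0.0009  0.005 ] z [ 0.005  -0.0019 -1.    ] F [-0.3852  0.0774  1.0507] T [-0.018  -0.052  -0.0125] w 0.08544978638087179 g 0.0
shift [ 0.0007 -0.003   0.0041]
spin frac for heading 90 -0.00046765743882792865
```

```bash
python3 -m jog '[[-1,[0,-0.001,0.002],0],[1,[0,-0.001,0.002],0],[1,[0,-0.001,0.002],0],[1,[0,-0.001,0.002],0],[1,[0,-0.001,0.002],0],[1,[0,-0.001,0.002],0],[1,[0,-0.001,0.002],0],[1,[0,-0.001,0.002],0]]' 25
python3 st.py 0.51 -0.231 0.10
```

```text
clock: 4.75
eef_pos: [0.5099, -0.2311, 0.0996]
ee_rot: [0.707, 0.707, -0.0, -0.0]
ft_force: [-0.8, -0.2, 2.9]
gripper_width: 0.0275
grip_force: 25.3
4.75 [ 0.5099 -0.2311  0.0996] x [ 0.0007  1.     -0.0002] y [ 1.     -0.0007 -0.0002] z [-0.0002 -0.0002 -1.    ] F [-0.8464 -0.2376  2.8635] T [ 0.0364  0.3224 -0.0434] w 0.027463717667047922 g 25.25213062763214
shift [ 0.0001  0.0001 -0.0004]
spin frac for heading 90 -0.0003402345270729912
```

```bash
python3 -m jog '[[1,[0,0,-0.04],0],[1,[0,0,-0.08],0],[1,[0.02,0,-0.12],0],[1,[0.05,0.005,-0.15],0],[1,[0.09,0.01,-0.15],0],[1,[0.13,0.015,-0.15],0],[1,[0.17,0.02,-0.15],0],[1,[0.21,0.025,-0.15],0]]' 60 | tail -3
python3 -m jog '[[1,[0.04,0.003,0],0],[1,[0.08,0.005,0],0],[1,[0.12,0.006,0],0],[1,[0.16,0.006,0],0],[1,[0.2,0.006,0],0],[1,[0.235,0.006,0],0],[1,[0.247,0.006,0],0],[1,[0.247,0.006,0],0]]' |tail -3
python3 st.py 0.5405 0.2255 0.25
```

```text
ft_force: [0.7, -0.7, -1.6]
gripper_width: 0.0269
grip_force: 59.9
ft_force: [0.2, -0.7, -3.2]
gripper_width: 0.0266
grip_force: 59.8
6.0833 [0.5392 0.2319 0.2486] x [-0.0083  1.      0.0039] y [ 1.      0.0083 -0.002 ] z [-0.002   0.0039 -1.    ] F [ 0.2382 -0.6909 -3.2101] T [-0.0127  0.0246 -0.0167] w 0.026570478890746527 g 59.793264269828796
shift [-0.0064  0.0013 -0.0014]
spin frac for heading 90 0.004128188017849199
```

```bash
python3 -m jog '[[1,[0,0,0],0],[1,[0,0,0],0],[1,[0,0,0],0]]' >/dev/null
python3 st.py 0.5405 0.2255 0.25
python3 - <<'E'
from h import *
np.set_printoptions(precision=4,suppress=True)
a=imaging.grab_frame("scene");b=imaging.grab_frame("top")
A=cv2.resize(a['frame'][120:270,310:430],(400,500),interpolation=2)
B=cv2.resize(b['frame'][190:310,200:296],(400,500),interpolation=2)
save('crop5',np.hstack([A,B]))
p=monitor.get_state()['eef_pos']-[0,0,.0645];print('ball expected',proj(a,p),proj(b,p),p)
r=[]
for n,c in(("scene",a),("top",b)):
    d=[d for d in imaging.trace(n,"vase")]
    for e in d: print(n,e['conf'],e['box'])
E
```

```text
6.3333 [0.5418 0.2232 0.2489] x [ 0.0043  1.     -0.0022] y [ 1.     -0.0043 -0.0005] z [-0.0005 -0.0022 -1.    ] F [ 0.5592  0.4681 -2.0416] T [-0.0197 -0.0117 -0.0192] w 0.027061608359763845 g 59.79375422000885
shift [ 0.0023 -0.0013 -0.0011]
spin frac for heading 90 -0.0021497398745999874
ball expected [374.5845 194.4953] [251.2472 242.975 ] [0.5417 0.2239 0.1847]
scene 0.91 [197.8, 201.9, 28.1, 45.2]
scene 0.7 [375.8, 189.5, 32.2, 42.8]
scene 0.65 [151.1, 244.5, 33.6, 37.2]
top 0.96 [515.9, 278.6, 32.5, 34.9]
top 0.57 [460.3, 338.6, 37.0, 34.8]
```

View pics/crop5.png

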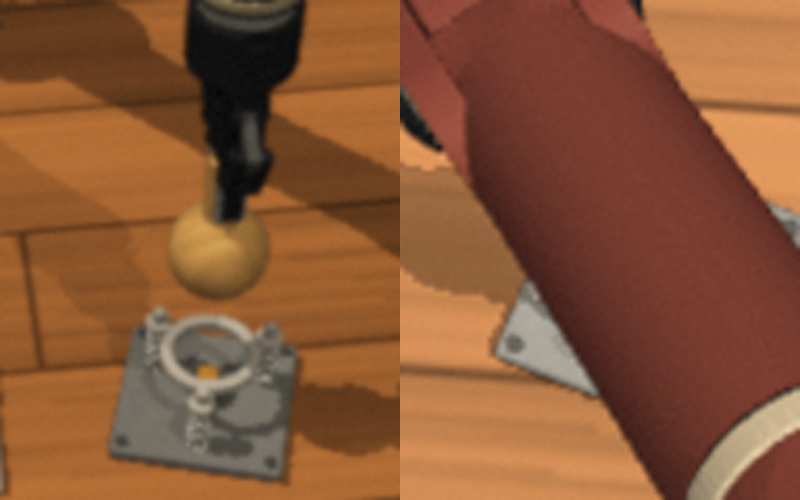

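The crop shows the vase held upright over the ring: ball at (375.7,195), ring at (373,225.6), which agrees with the TCP. Lowering it into the ring as a socket.

```bash
python3 -m jog '[[1,[0.001,0,0.03],0],[1,[0.001,0,0.06],0],[1,[0.001,0,0.08],0],[1,[0.001,0,0.088],0],[1,[0.001,0,0.092],0],[1,[0.001,0,0.095],0],[1,[0.001,0,0.095],0],[1,[0.001,0,0.095],0]]' >/dev/null
python3 st.py 0.5405 0.2255 0.157
```

```text
7.2 [0.5405 0.2266 0.1554] x [ 0.0008  1.     -0.0011] y [ 1.     -0.0008 -0.0011] z [-0.0011 -0.0011 -1.    ] F [-5.096  -2.8912  1.1797] T [-0.578   1.1506 -0.0519] w 0.026405051857062257 g 60.20677328109741
shift [-0.0011 -0.     -0.0016]
spin frac for heading 90 -0.00042267755238867277
```

```bash
python3 -m jog '[[1,[-0.001,-0.002,0],0],[1,[-0.001,-0.002,0],0],[1,[-0.001,-0.002,0],0],[1,[-0.001,-0.002,0.001],0],[1,[-0.001,-0.002,0.002],0],[1,[-0.001,-0.002,0.002],0]]' >/dev/null
python3 st.py 0.5405 0.2255 0.157
```

```text
7.7 [0.5401 0.2263 0.1527] x [0.0006 1.     0.0009] y [ 1.     -0.0006  0.002 ] z [ 0.002   0.0009 -1.    ] F [-1.3332 -0.6758  3.1303] T [-0.3086  0.2019 -0.0122] w 0.026769835891158535 g 60.3151273727417
shift [-0.0008  0.0004 -0.0043]
spin frac for heading 90 -0.00029483280194364525
```

```bash
python3 -m jog '[[1,[0,0,0],0],[1,[0,0,0.001],0],[1,[-0.0028,0,0.001],0],[1,[-0.0056,0,0.0013],0],[1,[-0.0084,0,0.0016],0],[1,[-0.0112,0,0.002],0],[1,[-0.014,0,0.0026],0],[1,[-0.0167,0,0.0032],0]]' 20 |tail -3
python3 st.py 0.540 0.2255 0.157
python3 -m jog '[[1,[0,0,0],0],[1,[0,0,0],0]]' >/dev/null
python3 st.py 0.540 0.2255 0.157
```

```text
ft_force: [-0.2, 6.4, 4.8]
gripper_width: 0.0267
grip_force: 60.4
8.3667 [0.5396 0.2159 0.1508] x [-0.0028  0.9999  0.0118] y [1.     0.0028 0.0043] z [ 0.0043  0.0118 -0.9999] F [-0.2222  6.4487  4.8332] T [2.078  0.137  0.0526] w 0.026681071019519668 g 60.36475896835327
shift [ 0.0097  0.0004 -0.0061]
spin frac for heading 90 0.0014243110037915896
8.5333 [0.5396 0.2151 0.1506] x [-0.0023  0.9999  0.0105] y [1.     0.0022 0.0039] z [ 0.0038  0.0105 -0.9999] F [-1.2909  6.4473  4.5508] T [1.8274 0.2696 0.0127] w 0.02660660202025067 g 60.41415810585022
shift [ 0.0105  0.0004 -0.0062]
spin frac for heading 90 0.0011414960552497133
```

```bash
python3 -m jog '[[1,[0.008,0,-0.0015],0],[1,[0.0167,0,-0.0032],0],[1,[0.0167,0,-0.0032],0],[1,[0.0167,0,-0.0032],0],[0.32,[0.0167,0,-0.0032],0],[1,[0.0167,0,-0.0032],0],[1,[0.0167,0,-0.0032],0],[1,[0.0167,0,-0.0032],0]]' 20|tail -3
python3 st.py 0.540 0.226 0.152
```

```text
ft_force: [0.8, -1.8, 1.0]
gripper_width: 0.0278
grip_force: 21.3
9.2 [0.5395 0.2258 0.1522] x [ 0.0006  1.     -0.0001] y [ 1.     -0.0006  0.0003] z [ 0.0003 -0.0001 -1.    ] F [ 0.7624 -1.8245  1.0149] T [-0.4903 -0.3397  0.031 ] w 0.027807012955006264 g 21.34046584367752
shift [0.0002 0.0005 0.0002]
spin frac for heading 90 -0.0003209628281577448
```

```bash
python3 -m jog '[[1,[0,0,0.002],0],[1,[-0.003,0,0.003],0],[1,[-0.006,0,0.0035],0],[1,[-0.009,0,0.004],0],[1,[-0.012,0,0.0045],0],[1,[-0.015,0,0.005],0],[1,[-0.018,0,0.0056],0],[1,[-0.018,0,0.0056],0]]' 20|tail -3
python3 st.py 0.540 0.226 0.152
python3 - <<'E'
from h import *
a=imaging.grab_frame("scene")
save('crop6',cv2.resize(a['frame'][130:270,310:430],(480,560),interpolation=2))
E
```

```text
ft_force: [-0.2, 4.5, 4.2]
gripper_width: 0.0274
grip_force: 22.0
9.8667 [0.5394 0.2078 0.147 ] x [0.0014 1.     0.0007] y [ 1.     -0.0014  0.0005] z [ 0.0005  0.0007 -1.    ] F [-0.1865  4.523   4.1757] T [ 1.1237 -0.085  -0.0162] w 0.02742228131512947 g 22.002927660942078
shift [ 0.0182  0.0006 -0.005 ]
spin frac for heading 90 -0.0006793298645587642
```

View pics/crop6.png

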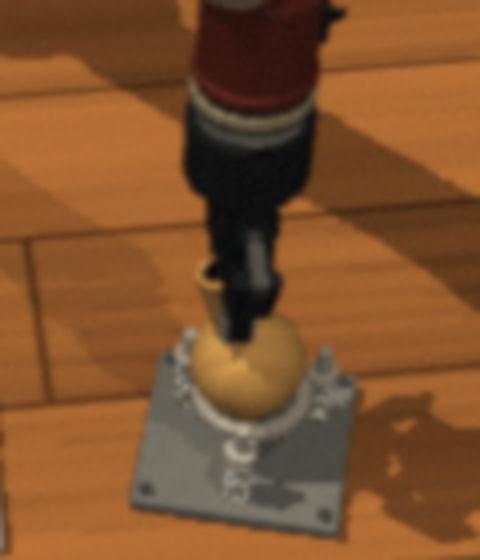

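Crop shows the neck leaning left (rim at about (212,270) in the crop) with the ball seated in the ring. Pivoting works, so I'll carry on along the arc.

```bash
python3 -m jog '[[1,[-0.0031,0,0.001],0],[1,[-0.0062,0,0.0021],0],[1,[-0.0093,0,0.0034],0],[1,[-0.0123,0,0.0049],0],[1,[-0.0152,0,0.0066],0],[1,[-0.0181,0,0.0084],0],[1,[-0.0208,0,0.0104],0],[1,[-0.0235,0,0.0125],0]]' |tail -3
python3 -m jog '[[1,[-0.002,0,0.0018],0],[1,[-0.004,0,0.0038],0],[1,[-0.0055,0,0.0053],0],[1,[-0.007,0,0.007],0],[1,[-0.007,0,0.007],0]]' |tail -3
python3 st.py 0.540 0.226 0.152
```

```text
ft_force: [-0.0, 2.3, 9.0]
gripper_width: 0.0271
grip_force: 22.2
ft_force: [-1.2, 0.0, 10.7]
gripper_width: 0.0274
grip_force: 21.8
11.0 [0.5396 0.1749 0.128 ] x [ 0.0025  1.     -0.0035] y [ 1.     -0.0025  0.0002] z [ 0.0002 -0.0035 -1.    ] F [-1.2274  0.0449 10.7267] T [ 0.3471  0.1719 -0.0715] w 0.0274007113725246 g 21.841285228729248
shift [ 0.051   0.0003 -0.0242]
spin frac for heading 90 -0.0012629443065859114
```

```bash
python3 -m jog '[[1,[0,0,0],0],[1,[0,0,-0.01],0],[1,[0,0,-0.03],0],[1,[0,0,-0.06],0],[1,[0,0,-0.08],0],[1,[0,0,-0.09],0],[1,[0,0,-0.09],0]]' 60|tail -3
python3 st.py 0.531 -0.077 0.20
python3 - <<'E'
from h import *
a=imaging.grab_frame("scene")
save('crop7',cv2.resize(a['frame'][100:240,280:400],(480,560),interpolation=2))
E
```

```text
ft_force: [1.1, 0.1, -2.5]
gripper_width: 0.0263
grip_force: 59.6
11.5833 [0.5393 0.1751 0.2177] x [ 0.0027  1.     -0.0032] y [ 1.     -0.0027  0.0001] z [ 0.0001 -0.0032 -1.    ] F [ 1.0718  0.0832 -2.5383] T [-0.0504 -0.0365 -0.0191] w 0.026311098976748673 g 59.57350015640259
shift [-0.252  -0.0076  0.0185]
spin frac for heading 90 -0.0013396828484234513
```

View pics/crop7.png

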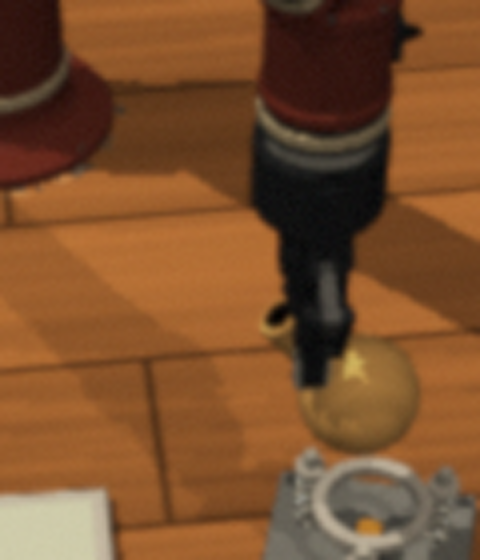

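```bash
python3 - <<'E'
from h import *
a=imaging.grab_frame("scene")
q=[]
for u,v in((370,198.3),(349.3,180.5)):
    o,d=ray(a,u,v); q.append(o+d*(0.5393-o[0])/d[0])
w=q[1]-q[0]; print(q,np.linalg.norm(w),np.degrees(np.arctan2(abs(w[1]),w[2])))
E
python3 -m jog '[[1,[-0.03,0,0],0],[1,[-0.065,-0.001,0],0],[1,[-0.1,-0.002,0],0],[1,[-0.135,-0.004,0.005],0],[1,[-0.17,-0.006,0.01],0],[1,[-0.205,-0.007,0.015],0],[1,[-0.235,-0.0075,0.018],0],[1,[-0.252,-0.0075,0.018],0]]' |tail -3
python3 st.py 0.531 -0.077 0.20
```

```text
[array([0.5393    , 0.21392768, 0.17026888]), array([0.5393    , 0.15959236, 0.23632544])] 0.08553243035829991 39.4392619748522
ft_force: [1.0, -0.3, -1.9]
gripper_width: 0.0263
grip_force: 59.6
12.35 [ 0.5283 -0.0807  0.1957] x [ 0.0067  1.     -0.0035] y [ 0.9999 -0.0068 -0.0088] z [-0.0088 -0.0034 -1.    ] F [ 0.963  -0.2658 -1.9264] T [-0.0879 -0.0007  0.0591] w 0.02633217731576903 g 59.58117663860321
shift [ 0.0037  0.0026 -0.0044]
spin frac for heading 90 -0.003372091431936952
```

```bash
python3 -m jog '[[1,[0,0,0],0],[1,[0,0,0],0],[1,[0,0,0],0],[1,[0,0,0],0],[1,[0,0,0],0],[1,[0,0,0],0],[1,[0,0,0],0],[1,[0,0,0],0]]' >/dev/null
python3 -m jog '[[1,[0,0,0],0],[1,[0,0,0],0],[1,[0,0,0],0],[1,[0,0,0],0],[1,[0,0,0],0],[1,[0,0,0],0],[1,[0,0,0],0],[1,[0,0,0],0]]' >/dev/null
python3 st.py 0.5396 0.175 0.2177
python3 - <<'E'
from h import *
a=imaging.grab_frame("scene");b=imaging.grab_frame("top")
A=cv2.resize(a['frame'][130:270,220:340],(400,467),interpolation=2)
B=cv2.resize(b['frame'][190:330,310:430],(400,467),interpolation=2)
save('crop8',np.hstack([A,B]))
E
```

```text
13.6833 [ 0.5316 -0.0745  0.1992] x [0.0006 1.     0.0001] y [ 1.     -0.0006 -0.    ] z [-0.      0.0001 -1.    ] F [ 0.0061  0.0125 -2.1329] T [-0.0558 -0.0155  0.001 ] w 0.02650529380100036 g 59.567577838897705
shift [ 0.2495  0.0079 -0.0184]
spin frac for heading 90 -0.0002862968073901184
```

View pics/crop8.png

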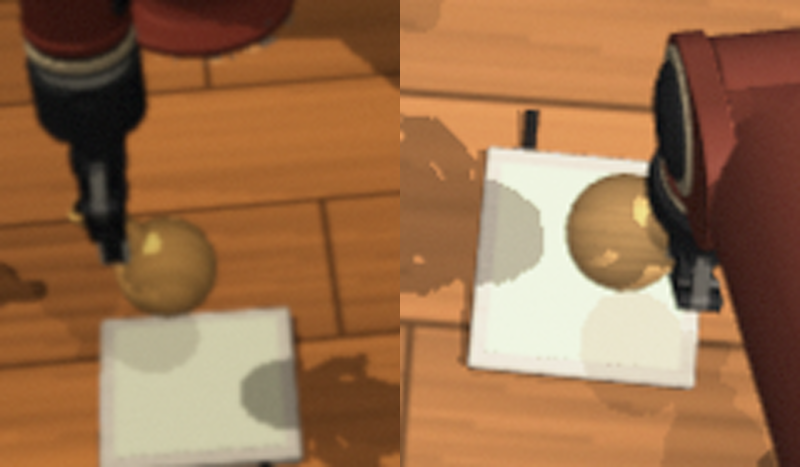

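The picture shows the vase tipped above the light, its ball at scene (270,209.5) and top (378,260), well clear of the panel. Checking the tilt numerically, then going back to the ring.

```bash
python3 - <<'E'
from h import *
a=imaging.grab_frame("scene");b=imaging.grab_frame("top")
p,e=tri(ray(a,270.4,209.5),ray(b,377.8,259.9)); t=monitor.get_state()['eef_pos']; w=p-t
print(p,e,t,w,np.linalg.norm(w),np.degrees(np.arctan2(w[1],-w[2])))
E
python3 -m jog '[[1,[0.03,0,-0.01],0],[1,[0.065,0.001,-0.018],0],[1,[0.1,0.002,-0.018],0],[1,[0.135,0.004,-0.018],0],[1,[0.17,0.006,-0.018],0],[1,[0.205,0.007,-0.018],0],[1,[0.235,0.0075,-0.018],0],[1,[0.249,0.008,-0.018],0]]' |tail -3
python3 -m jog '[[1,[0,0,0],0],[1,[0,0,0],0],[1,[0,0,0],0]]' |tail -3
python3 st.py 0.5396 0.175 0.2177
```

```text
[ 0.53111188 -0.03920058  0.15302032] 0.009017257638829428 [ 0.53154518 -0.07450809  0.19920539] [-0.0004333   0.03530751 -0.04618507] 0.05813663810296062 37.39714865379305
ft_force: [-0.3, 0.8, -1.8]
gripper_width: 0.0266
grip_force: 59.5
ft_force: [-0.3, 0.3, -2.4]
gripper_width: 0.0268
grip_force: 59.5
14.8 [0.5398 0.1728 0.2169] x [ 0.0022  1.     -0.0019] y [ 1.     -0.0022 -0.0005] z [-0.0005 -0.0019 -1.    ] F [-0.3095  0.3305 -2.3996] T [-0.0892 -0.0065 -0.0736] w 0.02677383342596386 g 59.49957847595215
shift [ 0.0022 -0.0002 -0.0008]
spin frac for heading 90 -0.0010839089768559518
```

```bash
cat > ball.py <<'E'
from h import *
from scipy.optimize import least_squares
def ball(cams=("scene","top")):
    t=monitor.get_state()['eef_pos']; cs={}
    for n in cams:
        c=imaging.grab_frame(n); e=proj(c,t-[0,-.02,.055])
        r=[d for d in imaging.trace(n,"vase") if np.hypot(*(np.array(d['box'][:2])-e))<25]
        if not r: print(n,'none'); continue
        m=r[0]['pixels'].astype(np.uint8); k=max(cv2.findContours(m,0,cv2.CHAIN_APPROX_NONE)[0],key=len)[:,0].astype(float)
        D=np.linalg.norm(c['pose'][:3,3]-t); R=c['fx']*.038/D*1.0
        f=least_squares(lambda x:np.hypot(*(k-x).T)-R,e,loss='cauchy',f_scale=.5); cs[n]=(c,f.x); print(n,'ball px',f.x,'R',R,'box',r[0]['box'],'inl',np.mean(abs(f.fun)<1))
        o,d=ray(c,*f.x); p=o+d*(t[0]-o[0])/d[0]; w=p-t; print(' one-view at x of TCP',p,w,np.degrees(np.arctan2(w[1],-w[2])))
    if len(cs)==2:
        p,e=tri(*[ray(c,*x) for c,x in cs.values()]); w=p-t; print(p,e,w,np.linalg.norm(w),np.degrees(np.arctan2(w[1],-w[2])))
if __name__=="__main__": ball()
E
python3 ball.py
```

```text
scene ball px [367.79708777 197.71752246] R 15.67197635442548 box [364.1, 193.4, 40.9, 38.7] inl 0.6428571428571429
 one-view at x of TCP [0.53982765 0.20808146 0.17353426] [ 0.          0.03529409 -0.04339509] 39.12214349933886
top ball px [261.70898027 245.13737037] R 18.674956866495428 box [254.8, 251.3, 22.3, 29.7] inl 0.5846153846153846
 one-view at x of TCP [0.53982765 0.20233463 0.17923317] [ 0.          0.02954727 -0.03769619] 38.09028606400875
[0.54102403 0.20533617 0.17465949] 0.004862070305325672 [ 0.00119638  0.03254881 -0.04226986] 0.053362883700506465 37.59713121203812
```

```bash
python3 -m jog '[[1,[0.019,0,0],0],[1,[0.019,0,0.03],0],[1,[0.019,0,0.06],0],[1,[0.019,0,0.072],0],[1,[0.019,0,0.078],0],[1,[0.019,0,0.082],0],[1,[0.019,0,0.082],0],[1,[0.019,0,0.082],0]]' |tail -3
python3 st.py 0.54 0.192 0.131
```

```text
ft_force: [-2.0, -4.9, 2.6]
gripper_width: 0.0267
grip_force: 60.1
15.6667 [0.5397 0.192  0.1362] x [ 0.0014  1.     -0.0024] y [ 1.     -0.0014 -0.0004] z [-0.0004 -0.0024 -1.    ] F [-2.0071 -4.9361  2.6199] T [-0.992   0.5839  0.1796] w 0.026711374699118218 g 60.14203369617462
shift [0.0001 0.0003 0.0052]
spin frac for heading 90 -0.0006779507353764647
```

```bash
python3 -m jog '[[1,[-0.002,-0.001,0],0],[1,[-0.003,-0.001,0.001],0],[1,[-0.003,-0.001,0.003],0],[1,[-0.003,-0.001,0.003],0]]' |tail -3
python3 st.py 0.54 0.192 0.131
python3 -m jog '[[0.36,[0,0,0],0],[1,[0,0,0],0],[1,[0,0,0],0]]' 20|tail -3
python3 st.py 0.54 0.192 0.131; python3 ball.py
```

```text
ft_force: [-0.9, -2.8, 4.0]
gripper_width: 0.0266
grip_force: 59.9
16.0 [0.5396 0.191  0.1329] x [0.0008 1.     0.0016] y [ 1.     -0.0008  0.0025] z [ 0.0025  0.0016 -1.    ] F [-0.9013 -2.7964  3.9671] T [-0.2881  0.1278 -0.0028] w 0.026572424564245082 g 59.893139004707336
shift [0.001  0.0004 0.0019]
spin frac for heading 90 -0.0004096733218859061
ft_force: [1.0, -2.1, 3.9]
gripper_width: 0.0275
grip_force: 22.7
16.25 [0.5396 0.191  0.1327] x [0.0008 1.     0.0012] y [ 1.     -0.0008  0.002 ] z [ 0.002   0.0012 -1.    ] F [ 1.0349 -2.0795  3.895 ] T [-0.2801 -0.0634  0.0069] w 0.027450379559958056 g 22.746734619140625
shift [0.001  0.0004 0.0017]
spin frac for heading 90 -0.0003896410473166467
scene ball px [372.73984298 219.79026995] R 14.858428688098648 box [369.5, 217.1, 38.8, 33.6] inl 0.5897435897435898
 one-view at x of TCP [0.53955342 0.22691203 0.08959252] [ 1.11022302e-16  3.59503232e-02 -4.31186463e-02] 39.819776348223876
top ball px [257.15032646 251.45686531] R 17.429330545145568 box [249.8, 257.0, 19.9, 22.6] inl 0.5535714285714286
 one-view at x of TCP [0.53955342 0.22035833 0.10391424] [ 0.          0.02939663 -0.02879692] 45.59043470310938
[0.54196937 0.22406444 0.09223977] 0.00435606187816312 [ 0.00241595  0.03310273 -0.0404714 ] 0.05234082162527217 39.280730452745004
```

```bash
python3 -m jog '[[1,[0,0,0.002],0],[1,[0.0025,0,0.0005],0],[1,[0.0051,0,-0.0014],0],[1,[0.008,0,-0.003],0],[1,[0.011,0,-0.0045],0],[1,[0.0142,0,-0.0058],0],[1,[0.0173,0,-0.007],0],[1,[0.0173,0,-0.007],0]]' |tail -3
python3 st.py 0.54 0.2255 0.144
python3 -m jog '[[1,[0.0038,0,-0.001],0],[1,[0.0076,0,-0.0018],0],[1,[0.011,0,-0.0023],0],[1,[0.0142,0,-0.0026],0],[1,[0.0172,0,-0.0026],0],[1,[0.0172,0,-0.0026],0],[1,[0.0172,0,-0.0026],0]]' |tail -3
python3 st.py 0.54 0.2255 0.144; python3 ball.py
```

```text
ft_force: [2.1, -6.8, 3.2]
gripper_width: 0.0274
grip_force: 23.8
17.1167 [0.5392 0.2042 0.139 ] x [ 0.0023  1.     -0.0067] y [ 1.     -0.0023 -0.0006] z [-0.0006 -0.0067 -1.    ] F [ 2.0963 -6.8081  3.1651] T [-1.6579 -0.4511 -0.1023] w 0.027439696980058204 g 23.75330775976181
shift [ 0.0213  0.0008 -0.0051]
spin frac for heading 90 -0.0011567096541089672
ft_force: [1.2, -5.5, 5.8]
gripper_width: 0.0277
grip_force: 24.0
17.7 [0.5393 0.2221 0.1419] x [ 0.0019  1.     -0.0052] y [ 1.     -0.0019 -0.    ] z [-0.     -0.0052 -1.    ] F [ 1.2466 -5.4674  5.841 ] T [-1.3348 -0.3236  0.0425] w 0.027678336834579296 g 23.979064100280993
shift [ 0.0034  0.0007 -0.0021]
spin frac for heading 90 -0.0009475581013593803
scene ball px [376.3403179  218.82721995] R 14.874835707299997 box [377.5, 214.5, 34.2, 42.0] inl 0.43103448275862066
 one-view at x of TCP [0.5392854  0.23631521 0.09181515] [-1.11022302e-16  1.41982461e-02 -5.00532660e-02] 15.836663006326914
top none
```

```bash
python3 -m jog '[[1,[0.0015,0,0.002],0],[1,[0.003,0,0.004],0],[1,[0.003,0,0.005],0],[1,[0.003,0,0.005],0],[1,[0.003,0,0.005],0]]' |tail -3
python3 st.py 0.54 0.2255 0.144; python3 ball.py
```

```text
ft_force: [0.4, -8.5, 8.1]
gripper_width: 0.0276
grip_force: 24.3
18.3167 [0.5395 0.2231 0.1371] x [ 0.0031  1.     -0.0086] y [ 1.     -0.0031 -0.0004] z [-0.0005 -0.0086 -1.    ] F [ 0.4456 -8.4785  8.1114] T [-1.9818 -0.1603 -0.0128] w 0.027586158703236493 g 24.27312989730126
shift [ 0.0024  0.0005 -0.007 ]
spin frac for heading 90 -0.001541135096462365
scene ball px [377.56212582 219.95206718] R 14.83153228860926 box [376.9, 213.8, 28.7, 42.1] inl 0.42105263157894735
 one-view at x of TCP [0.53945358 0.23990906 0.08716181] [-1.11022302e-16  1.68295572e-02 -4.99019603e-02] 18.6368034451207
top none
```

```bash
cat > ext.py <<'E'
from h import *
c=imaging.grab_frame("scene"); t=monitor.get_state()['eef_pos']
r=[d for d in imaging.trace("scene","vase") if np.hypot(*(np.array(d['box'][:2])-proj(c,t-[0,0,.05])))<30]
m=r[0]['pixels']; print('conf',r[0]['conf'],'TCP px',proj(c,t),'ring px exp',proj(c,[.540,.2255,.07]))
for v in range(480):
    x=np.nonzero(m[v])[0]
    if len(x): 
        g=np.split(x,np.nonzero(np.diff(x)>1)[0]+1); print(v,[(int(q[0]),int(q[-1])) for q in g],end='; ')
# expected outline pts for a vase of tilt th about x at ball centre B
for th in(0,10,20):
    a=np.radians(th); ax=np.array([0,-np.sin(a),np.cos(a)]); B=t-ax*.055
    print('\ntilt',th,'ball',proj(c,B).round(1),'rim',proj(c,B+ax*.0895).round(1))
b=[d for d in imaging.trace("scene","ring_top")]; print([(d['conf'],np.round(d['box'],1)) for d in b])
E
python3 ext.py
```

```text
conf 0.94 TCP px [372.64475843 207.29441806] ring px exp [371.68592302 224.94330448]
196 [(366, 369)]; 197 [(365, 369)]; 198 [(364, 369)]; 199 [(364, 369)]; 200 [(364, 369)]; 201 [(364, 370)]; 202 [(364, 370)]; 203 [(365, 370)]; 204 [(365, 370)]; 205 [(366, 370)]; 206 [(366, 370)]; 207 [(367, 370)]; 208 [(367, 370)]; 209 [(367, 370)]; 210 [(367, 370), (385, 385)]; 211 [(367, 370), (383, 387)]; 212 [(366, 370), (381, 387)]; 213 [(365, 369), (380, 388)]; 214 [(365, 369), (380, 389)]; 215 [(364, 369), (379, 389)]; 216 [(364, 370), (379, 390)]; 217 [(363, 370), (378, 390)]; 218 [(363, 371), (375, 390)]; 219 [(363, 391)]; 220 [(363, 391)]; 221 [(363, 391)]; 222 [(363, 391)]; 223 [(363, 391)]; 224 [(363, 390)]; 225 [(363, 390)]; 226 [(363, 390)]; 227 [(364, 389)]; 228 [(364, 389)]; 229 [(365, 388)]; 230 [(365, 388)]; 231 [(366, 387)]; 232 [(367, 386)]; 233 [(368, 384)]; 234 [(370, 383)]; 235 [(372, 380)]; 
tilt 0 ball [371.1 221.8] rim [373.7 197.7]

tilt 10 ball [374.7 221.3] rim [371.3 198. ]

tilt 20 ball [378.2 220.3] rim [368.9 198.7]
[(0.66, array([374.9, 234.3,  41. ,  31.3]))]
```

```bash
python3 -m jog '[[0.36,[0,0,0],0],[1,[0,0,0],0],[1,[0,0,0],0]]' 20|tail -3
python3 st.py 0.54 0.2255 0.144; python3 ext.py
```

```text
ft_force: [0.5, -9.1, 8.5]
gripper_width: 0.0277
grip_force: 24.3
18.9167 [0.5394 0.2231 0.1371] x [ 0.0031  1.     -0.0085] y [ 1.     -0.0031 -0.0004] z [-0.0004 -0.0085 -1.    ] F [ 0.4775 -9.1222  8.4749] T [-1.9632 -0.1869 -0.0277] w 0.027692959503451752 g 24.266072972968686
shift [ 0.0024  0.0005 -0.0069]
spin frac for heading 90 -0.0015340917828406964
conf 0.58 TCP px [372.65462586 207.29500036] ring px exp [371.68592302 224.94330448]
195 [(368, 369)]; 196 [(366, 370)]; 197 [(365, 370)]; 198 [(364, 370)]; 199 [(364, 369)]; 200 [(364, 369)]; 201 [(364, 370)]; 202 [(364, 370)]; 203 [(365, 370)]; 204 [(365, 370)]; 205 [(366, 370)]; 206 [(366, 370)]; 207 [(367, 370)]; 208 [(367, 370)]; 209 [(367, 370)]; 210 [(367, 370), (384, 386)]; 211 [(367, 370), (384, 387)]; 212 [(366, 370), (381, 388)]; 213 [(365, 369), (380, 388)]; 214 [(365, 369), (380, 389)]; 215 [(364, 369), (379, 390)]; 216 [(364, 369), (379, 390)]; 217 [(363, 370), (379, 391)]; 218 [(363, 371), (375, 391)]; 219 [(363, 392)]; 220 [(363, 392)]; 221 [(363, 392)]; 222 [(363, 392)]; 223 [(363, 391)]; 224 [(363, 391)]; 225 [(363, 390)]; 226 [(363, 390)]; 227 [(364, 389)]; 228 [(364, 389)]; 229 [(365, 388)]; 230 [(365, 388)]; 231 [(366, 387)]; 232 [(367, 386)]; 233 [(368, 384)]; 234 [(370, 382)]; 235 [(373, 379)]; 
tilt 0 ball [371.1 221.8] rim [373.7 197.7]

tilt 10 ball [374.7 221.3] rim [371.3 198. ]

tilt 20 ball [378.3 220.3] rim [368.9 198.7]
[(0.8, array([374.5, 234.8,  41.7,  34.7]))]
```

```bash
python3 -m jog '[[0.33,[0,0,0],0],[1,[0,0,0],0],[1,[0,0,0],0]]' 20|tail -3
python3 st.py 0.54 0.2255 0.144; python3 ext.py | grep -E '^195|^196|tilt|conf'
```

```text
ft_force: [0.9, -6.0, 8.0]
gripper_width: 0.0275
grip_force: 24.3
19.3167 [0.5396 0.2249 0.1373] x [ 0.0022  1.     -0.0052] y [ 1.     -0.0022  0.0007] z [ 0.0007 -0.0052 -1.    ] F [ 0.9002 -5.974   7.9892] T [-1.4407 -0.3077  0.0513] w 0.02754691735924167 g 24.261607335938606
shift [ 0.0005  0.0004 -0.0067]
spin frac for heading 90 -0.0011154241240108886
conf 0.64 TCP px [373.36503727 207.23053019] ring px exp [371.68592302 224.94330448]
196 [(366, 369)]; 197 [(365, 370)]; 198 [(365, 370)]; 199 [(365, 370)]; 200 [(365, 370)]; 201 [(365, 371)]; 202 [(365, 371)]; 203 [(365, 371)]; 204 [(366, 371)]; 205 [(366, 371)]; 206 [(366, 371)]; 207 [(367, 371)]; 208 [(367, 371)]; 209 [(367, 371)]; 210 [(367, 371)]; 211 [(366, 370), (384, 387)]; 212 [(366, 370), (382, 388)]; 213 [(365, 370), (381, 389)]; 214 [(364, 370), (380, 389)]; 215 [(364, 370), (380, 390)]; 216 [(364, 370), (380, 391)]; 217 [(363, 371), (379, 391)]; 218 [(363, 391)]; 219 [(363, 391)]; 220 [(363, 391)]; 221 [(363, 391)]; 222 [(363, 391)]; 223 [(363, 391)]; 224 [(363, 391)]; 225 [(364, 390)]; 226 [(364, 390)]; 227 [(364, 389)]; 228 [(365, 388)]; 229 [(366, 388)]; 230 [(366, 387)]; 231 [(367, 386)]; 232 [(368, 385)]; 233 [(370, 383)]; 234 [(372, 381)]; 235 [(376, 378)]; 
tilt 0 ball [371.8 221.8] rim [374.4 197.6]
tilt 10 ball [375.4 221.2] rim [372.  197.9]
tilt 20 ball [378.9 220.3] rim [369.7 198.6]
```

```bash
python3 -m jog '[[0.32,[0.001,0,0],0],[1,[0.001,0,0],0],[0.32,[0.001,0,0],0],[1,[0.001,0,0],0],[1,[0.001,0,0],0]]' 20|tail -3
python3 st.py 0.54 0.2255 0.144; python3 ext.py | grep -E '^195|^196|tilt|conf'
```

```text
ft_force: [0.0, -5.9, 9.3]
gripper_width: 0.0278
grip_force: 22.8
19.8833 [0.5398 0.2265 0.1376] x [ 0.0023  1.     -0.0041] y [ 1.     -0.0023  0.0013] z [ 0.0013 -0.0041 -1.    ] F [ 0.0045 -5.8651  9.3055] T [-1.2274 -0.2477 -0.1116] w 0.027821633955014538 g 22.826098514342448
shift [-0.001   0.0002 -0.0064]
spin frac for heading 90 -0.0011570451518083669
conf 0.69 TCP px [374.02549803 207.11358172] ring px exp [371.68592302 224.94330448]
196 [(368, 370)]; 197 [(367, 370)]; 198 [(367, 370)]; 199 [(366, 370)]; 200 [(366, 371)]; 201 [(366, 371)]; 202 [(366, 372)]; 203 [(367, 372)]; 204 [(367, 372)]; 205 [(367, 372)]; 206 [(368, 371)]; 207 [(368, 371)]; 208 [(368, 371)]; 209 [(368, 371)]; 210 [(368, 371)]; 211 [(367, 371), (385, 387)]; 212 [(366, 371), (382, 388)]; 213 [(365, 371), (381, 388)]; 214 [(365, 371), (381, 389)]; 215 [(364, 371), (381, 389)]; 216 [(364, 371), (381, 390)]; 217 [(364, 372), (379, 390)]; 218 [(363, 390)]; 219 [(363, 390)]; 220 [(363, 390)]; 221 [(363, 390)]; 222 [(363, 390)]; 223 [(363, 390)]; 224 [(363, 390)]; 225 [(364, 390)]; 226 [(364, 390)]; 227 [(364, 389)]; 228 [(365, 389)]; 229 [(365, 388)]; 230 [(366, 388)]; 231 [(367, 387)]; 232 [(368, 386)]; 233 [(370, 384)]; 234 [(372, 382)]; 235 [(375, 379)]; 
tilt 0 ball [372.4 221.6] rim [375.1 197.5]
tilt 10 ball [376.  221.1] rim [372.7 197.8]
tilt 20 ball [379.6 220.2] rim [370.3 198.5]
```

```bash
python3 -m jog '[[1,[0.003,0,0],0],[0.31,[0.004,0,0],0],[1,[0.005,0,0],0],[0.31,[0.006,0,0],0],[1,[0.006,0,0],0],[0.31,[0.006,0,0],0],[1,[0.006,0,0],0],[1,[0.006,0,0],0]]' 20|tail -3
python3 st.py 0.54 0.2255 0.144; python3 ext.py | grep -E '^19|tilt|conf'
```

```text
ft_force: [2.3, -6.0, 8.3]
gripper_width: 0.0277
grip_force: 25.1
20.7 [0.5407 0.232  0.1378] x [ 0.0021  1.     -0.0046] y [ 1.     -0.0021  0.0033] z [ 0.0033 -0.0046 -1.    ] F [ 2.2802 -5.9939  8.3369] T [-1.4413 -0.677   0.037 ] w 0.02770959429772551 g 25.052017007838003
shift [-0.0065 -0.0006 -0.0062]
spin frac for heading 90 -0.0010432375643939507
conf 0.65 TCP px [376.23140978 207.1641265 ] ring px exp [371.68592302 224.94330448]
196 [(369, 372)]; 197 [(368, 372)]; 198 [(367, 372)]; 199 [(367, 372)]; 200 [(367, 373)]; 201 [(367, 373)]; 202 [(367, 374)]; 203 [(367, 374)]; 204 [(368, 374)]; 205 [(368, 374)]; 206 [(368, 374)]; 207 [(368, 374)]; 208 [(368, 374)]; 209 [(368, 374)]; 210 [(367, 374)]; 211 [(366, 373)]; 212 [(366, 373), (384, 388)]; 213 [(365, 373), (383, 389)]; 214 [(365, 373), (383, 389)]; 215 [(365, 373), (383, 390)]; 216 [(364, 373), (383, 391)]; 217 [(364, 373), (382, 391)]; 218 [(363, 374), (378, 391)]; 219 [(363, 391)]; 220 [(363, 391)]; 221 [(363, 391)]; 222 [(363, 391)]; 223 [(363, 391)]; 224 [(363, 391)]; 225 [(364, 391)]; 226 [(364, 390)]; 227 [(365, 390)]; 228 [(365, 389)]; 229 [(366, 388)]; 230 [(367, 388)]; 231 [(367, 387)]; 232 [(369, 385)]; 233 [(370, 384)]; 234 [(372, 382)]; 235 [(375, 379)]; 
tilt 0 ball [374.5 221.7] rim [377.4 197.5]
tilt 10 ball [378.2 221.2] rim [375.  197.9]
tilt 20 ball [381.7 220.2] rim [372.6 198.5]
```

Numbers show the neck slid about 10 mm sideways in the pads, leaving a residual lean of about 12°. I'll lift it, stand it on free bench near its first place, let it right itself on its foot there, and regrasp it.

```bash
python3 -m jog '[[1,[0,0,0],0],[1,[0,0,0],0],[1,[0,0,-0.01],0],[1,[0,0,-0.03],0],[1,[0,0,-0.06],0],[1,[0,0,-0.09],0],[1,[0,0,-0.11],0],[1,[0,0,-0.11],0]]' 60|tail -3
python3 -m jog '[[1,[-0.02,0,0],0],[1,[-0.05,0,0],0],[1,[-0.085,0,0],0],[1,[-0.12,0,0],0],[1,[-0.155,0,0],0],[1,[-0.19,0,0],0],[1,[-0.225,-0.003,0],0],[1,[-0.26,-0.005,0],0]]' |tail -3
python3 -m jog '[[1,[-0.035,-0.001,0],0],[1,[-0.07,-0.002,0],0],[1,[-0.105,-0.003,0],0],[1,[-0.135,-0.004,0],0],[1,[-0.16,-0.005,0],0],[1,[-0.172,-0.005,0],0],[1,[-0.172,-0.005,0],0],[1,[-0.172,-0.005,0],0]]' |tail -3
python3 st.py 0.53 -0.2 0.15; python3 ball.py; python3 ext.py | grep -E '^1|^2|tilt|conf'
```

```text
ft_force: [-0.0, 0.3, -0.7]
gripper_width: 0.0267
grip_force: 62.8
ft_force: [1.2, -0.2, -1.2]
gripper_width: 0.0262
grip_force: 62.8
ft_force: [0.9, 0.4, -1.7]
gripper_width: 0.0265
grip_force: 62.8
22.85 [ 0.528  -0.1952  0.2454] x [-0.0002  1.      0.0032] y [ 1.      0.0002 -0.0024] z [-0.0024  0.0032 -1.    ] F [ 0.8911  0.3583 -1.7439] T [0.0603 0.0333 0.0042] w 0.0265131092942364 g 62.76733362930827
shift [-0.0051  0.0022  0.0954]
spin frac for heading 90 0.00010053511773311374
scene ball px [205.54352342 202.65892109] R 15.725327012157356 box [205.9, 203.2, 36.1, 29.8] inl 0.6122448979591837
 one-view at x of TCP [ 0.52800829 -0.18764754  0.19241766] [ 1.11022302e-16  7.54018801e-03 -5.29709916e-02] 8.101377687172144
top ball px [450.9256002  262.07762604] R 18.81281443609367 box [447.3, 262.8, 27.4, 35.1] inl 0.5698924731182796
 one-view at x of TCP [ 0.52800829 -0.18804846  0.20418852] [ 0.          0.00713927 -0.04120013] 9.830750001827202
[ 0.52976364 -0.18863857  0.19441376] 0.002875236669264529 [ 0.00175535  0.00654917 -0.05097488] 0.05142384137909839 7.3211571927510875
conf 0.8 TCP px [197.87562626 186.74983121] ring px exp [371.68592302 224.94330448]
188 [(206, 210)]; 189 [(205, 213)]; 190 [(205, 214)]; 191 [(205, 216)]; 192 [(205, 217)]; 193 [(205, 217)]; 194 [(205, 218)]; 195 [(205, 219)]; 196 [(192, 194), (205, 219)]; 197 [(192, 195), (204, 220)]; 198 [(191, 196), (204, 220)]; 199 [(191, 220)]; 200 [(190, 221)]; 201 [(190, 221)]; 202 [(190, 221)]; 203 [(190, 221)]; 204 [(190, 221)]; 205 [(191, 221)]; 206 [(191, 221)]; 207 [(191, 220)]; 208 [(191, 220)]; 209 [(192, 220)]; 210 [(192, 219)]; 211 [(193, 219)]; 212 [(194, 218)]; 213 [(195, 217)]; 214 [(196, 216)]; 215 [(197, 215)]; 216 [(199, 213)]; 217 [(201, 210)]; 
tilt 0 ball [202.7 203.3] rim [194.7 175.7]
tilt 10 ball [206.6 202.7] rim [192.1 176.1]
tilt 20 ball [210.3 201.7] rim [189.6 176.8]
```

```bash
python3 -m jog '[[1,[0,0,0.035],0],[1,[0,0,0.07],0],[1,[0,0,0.105],0],[1,[0,0,0.13],0],[1,[0,0,0.145],0],[1,[0,0,0.15],0],[1,[0,0,0.152],0],[1,[0,0,0.153],0]]' |tail -3
python3 st.py 0.53 -0.2 0.09
python3 -m jog '[[1,[0,0,0.001],0],[1,[0,0,0.002],0],[1,[0,0,0.003],0],[1,[0,0,0.003],0]]' |tail -3
python3 st.py 0.53 -0.2 0.09
```

```text
ft_force: [-0.1, -0.1, -1.8]
gripper_width: 0.0269
grip_force: 62.9
23.8667 [ 0.5294 -0.1968  0.0945] x [ 0.0001  1.     -0.0002] y [ 1.     -0.0001  0.0017] z [ 0.0017 -0.0002 -1.    ] F [-0.1204 -0.1251 -1.7527] T [ 0.0409 -0.0276 -0.0409] w 0.026903549824212225 g 62.94052675402895
shift [-0.0032  0.0006  0.0045]
spin frac for heading 90 -6.735561867110551e-05
ft_force: [-0.2, 0.3, -1.9]
gripper_width: 0.0267
grip_force: 62.9
24.2 [ 0.5288 -0.1972  0.0914] x [ 0.0007  1.     -0.0004] y [ 1.     -0.0007  0.001 ] z [ 0.001  -0.0004 -1.    ] F [-0.1842  0.2787 -1.8503] T [-0.0456 -0.0152  0.0628] w 0.026715648176928335 g 62.940524023634055
shift [-0.0028  0.0012  0.0014]
spin frac for heading 90 -0.00036810953554877734
```

```bash
python3 -m jog '[[1,[0,0,0.001],0],[1,[0,0,0.002],0],[1,[0,0,0.003],0],[1,[0,0,0.003],0]]' |tail -3
python3 -m jog '[[1,[0,0,0.001],0],[1,[0,0,0.002],0],[1,[0,0,0.002],0]]' |tail -3
python3 st.py 0.53 -0.2 0.09
```

```text
ft_force: [-2.2, 0.7, 12.7]
gripper_width: 0.0266
grip_force: 65.8
ft_force: [-6.5, 1.0, 23.5]
gripper_width: 0.0265
grip_force: 67.9
24.7833 [ 0.5292 -0.1974  0.0902] x [ 0.0008  1.     -0.0027] y [ 1.     -0.0008  0.0017] z [ 0.0016 -0.0027 -1.    ] F [-6.5354  0.982  23.4933] T [ 0.2232  1.6602 -0.0032] w 0.02651391033503012 g 67.91447825962678
shift [-0.0026  0.0008  0.0002]
spin frac for heading 90 -0.00041911630141855394
```

```bash
python3 -m jog '[[1,[0,0,-0.0035],0],[1,[0,0,-0.0035],0],[0.3,[0,0,-0.0035],0],[0.3,[0,0,-0.0035],0],[0.2,[0,0,-0.0035],0],[0.1,[0,0,-0.0035],0],[-0.2,[0,0,-0.0035],0],[-0.2,[0,0,-0.0035],0]]' |tail -3
python3 st.py 0.53 -0.2 0.09; python3 ball.py; python3 ext.py | grep -E '^1|^2|tilt|conf'
```

```text
ft_force: [0.3, -0.6, 0.1]
gripper_width: 0.0513
grip_force: 0.0
25.45 [ 0.5282 -0.197   0.0888] x [0.0006 1.     0.0004] y [ 1.     -0.0006 -0.0009] z [-0.0009  0.0004 -1.    ] F [ 0.3304 -0.62    0.0723] T [-0.0272 -0.0388  0.0163] w 0.05134110031413778 g 0.0
shift [-0.003   0.0018 -0.0012]
spin frac for heading 90 -0.00032048359069447585
scene ball px [221.64957624 242.67490146] R 14.336009979127876 box [223.1, 237.6, 30.9, 36.3] inl 0.5050505050505051
 one-view at x of TCP [ 0.52821101 -0.17518853  0.03881259] [ 0.          0.02179023 -0.04995646] 23.566075872628257
top ball px [433.8306019  272.78989238] R 16.655419879903967 box [430.6, 274.6, 26.8, 32.2] inl 0.5
 one-view at x of TCP [ 0.52821101 -0.18078477  0.05709665] [ 0.          0.01619398 -0.0316724 ] 27.080497954180185
[ 0.53052634 -0.17900315  0.04226766] 0.00879876103915812 [ 0.00231533  0.01797561 -0.04650139] 0.04990854495742953 21.134539537820007
conf 0.87 TCP px [209.81227028 231.11049032] ring px exp [371.68592302 224.94330448]
228 [(214, 215)]; 229 [(214, 216)]; 230 [(214, 218)]; 231 [(214, 221)]; 232 [(214, 223)]; 233 [(214, 225)]; 234 [(214, 226)]; 235 [(215, 227)]; 236 [(215, 228)]; 237 [(215, 229)]; 238 [(216, 229)]; 239 [(216, 230)]; 240 [(216, 230)]; 241 [(216, 231)]; 242 [(216, 231)]; 243 [(216, 231)]; 244 [(215, 231)]; 245 [(205, 206), (213, 231)]; 246 [(205, 231)]; 247 [(205, 230)]; 248 [(205, 230)]; 249 [(206, 230)]; 250 [(207, 230)]; 251 [(207, 229)]; 252 [(208, 228)]; 253 [(209, 228)]; 254 [(210, 227)]; 255 [(211, 226)]; 256 [(213, 224)]; 257 [(215, 223)]; 
tilt 0 ball [213.7 244.6] rim [207.2 222.2]
tilt 10 ball [217.3 244.1] rim [204.9 222.5]
tilt 20 ball [220.6 243.2] rim [202.7 223.1]
```

```bash
python3 -m jog '[[-1,[0,0,0],0],[-1,[0,0,0],0],[-1,[0,0,0],0],[-1,[0,0,-0.04],0],[-1,[0,0,-0.08],0],[-1,[0,0,-0.11],0],[-1,[0,0,-0.11],0],[-1,[0,0,-0.11],0]]' |tail -3
python3 st.py 0.53 -0.19 0.1; python3 ext.py
python3 - <<'E'
from h import *
np.set_printoptions(precision=4,suppress=True)
c=imaging.grab_frame("top")
for d in imaging.trace("top","vase"): 
    m=d['pixels'];print(d['conf'],np.round(d['box'],1),c['frame'][m].mean(0))
E
```

```text
ft_force: [-1.4, -0.2, -0.0]
gripper_width: 0.0854
grip_force: 0.0
26.4667 [ 0.5296 -0.1972  0.2014] x [ 0.0007  1.     -0.0016] y [ 1.     -0.0007  0.0044] z [ 0.0044 -0.0016 -1.    ] F [-1.3643 -0.2356 -0.0498] T [ 0.0676  0.024  -0.0199] w 0.08542569971635919 g 0.0
shift [ 0.0074 -0.      0.1014]
spin frac for heading 90 -0.0003437783222333124
conf 0.87 TCP px [200.9811702  200.98440191] ring px exp [371.68592302 224.94330448]
218 [(215, 217)]; 219 [(213, 219)]; 220 [(212, 220)]; 221 [(212, 221)]; 222 [(211, 221)]; 223 [(211, 221)]; 224 [(211, 222)]; 225 [(212, 222)]; 226 [(212, 222)]; 227 [(212, 222)]; 228 [(212, 223)]; 229 [(212, 223)]; 230 [(212, 224)]; 231 [(212, 226)]; 232 [(212, 227)]; 233 [(211, 229)]; 234 [(211, 230)]; 235 [(210, 230)]; 236 [(209, 231)]; 237 [(209, 232)]; 238 [(208, 232)]; 239 [(208, 233)]; 240 [(208, 233)]; 241 [(207, 234)]; 242 [(207, 234)]; 243 [(207, 234)]; 244 [(207, 234)]; 245 [(207, 234)]; 246 [(207, 234)]; 247 [(207, 234)]; 248 [(208, 234)]; 249 [(208, 233)]; 250 [(208, 233)]; 251 [(209, 232)]; 252 [(209, 232)]; 253 [(210, 231)]; 254 [(211, 230)]; 255 [(212, 229)]; 256 [(213, 227)]; 257 [(215, 225)]; 
tilt 0 ball [205.5 216.5] rim [198.  190.6]

tilt 10 ball [209.3 216. ] rim [195.4 191. ]

tilt 20 ball [212.9 215. ] rim [193.1 191.7]
[(0.65, array([376.2, 230.2,  42.4,  36. ]))]
0.9 [435.8 272.4  36.5  36. ] [167.5198 128.7637  80.1538]
0.67 [461.1 337.4  34.6  33.9] [ 31.9021  60.0765 113.4736]
```

```bash
cat > loc.py <<'E'
from h import *
from scipy.optimize import least_squares
np.set_printoptions(precision=4,suppress=True)
for n,ref in(("scene",(220,240)),("top",(436,272))):
    c=imaging.grab_frame(n); r=min(imaging.trace(n,"vase"),key=lambda d:np.hypot(d['box'][0]-ref[0],d['box'][1]-ref[1]))
    m=r['pixels'].astype(np.uint8); k=max(cv2.findContours(m,0,1)[0],key=len)[:,0].astype(float)
    f=least_squares(lambda x:np.hypot(*(k-x[:2]).T)-x[2],[*r['box'][:2],15],loss='cauchy',f_scale=.4)
    b=[.0036,-.0038][n=="top"]; p=atz(c,*f.x[:2],.0355); p[1]-=b
    print(n,f.x,'ball',p, 'upright rim would be',proj(c,p+[0,b,.0895]),'rows',[(int(v),int(np.nonzero(m[v])[0].min()),int(np.nonzero(m[v])[0].max())) for v in np.nonzero(m.any(1))[0][:8]])
    save('z'+n,c['frame'])
    g=cv2.cvtColor(c['frame'],cv2.COLOR_RGB2GRAY); 
    u,v=np.round(proj(c,p+[0,b,.0895])).astype(int); w=g[v-9:v+10,u-9:u+10].astype(int); yy,xx=np.nonzero(w<w.min()+25); print('dark hole centre',xx.mean()+u-9,yy.mean()+v-9,len(xx))
E
python3 loc.py
```

```text
scene [220.609  243.5869  13.8092] ball [ 0.5283 -0.1821  0.0355] upright rim would be [214.4633 221.1244] rows [(218, 215, 217), (219, 213, 219), (220, 212, 220), (221, 212, 220), (222, 211, 221), (223, 211, 221), (224, 211, 221), (225, 211, 221)]
dark hole centre 212.3846153846154 216.8846153846154 26
top [459.5603 339.7773  16.5672] ball [ 0.3828 -0.244   0.0355] upright rim would be [469.3228 338.0945] rows [(324, 453, 462), (325, 451, 465), (326, 449, 467), (327, 448, 469), (328, 447, 471), (329, 446, 472), (330, 446, 473), (331, 445, 474)]
dark hole centre 465.67676767676767 338.3838383838384 99
```

```bash
python3 -m jog '[[-1,[0.0147,0.0005,0],0],[-1,[0.0147,0.0005,0],0],[-1,[0.0147,0.0005,0.03],0],[-1,[0.0147,0.0005,0.06],0],[-1,[0.0147,0.0005,0.09],0],[-1,[0.0147,0.0005,0.1014],0],[-1,[0.0147,0.0005,0.1014],0],[-1,[0.0147,0.0005,0.1014],0]]' 60|tail -3
python3 -m jog '[[0.2,[0,0,0],0],[0.2,[0,0,0],0],[1,[0,0,0],0],[1,[0,0,0],0],[1,[0,0,0],0],[1,[0,0,0],0],[1,[0,0,0],0]]' 60|tail -3
python3 st.py 0.53 -0.1825 0.1
```

```text
ft_force: [-0.2, -0.1, -0.4]
gripper_width: 0.0853
grip_force: 0.0
ft_force: [-0.8, -0.5, 6.1]
gripper_width: 0.0267
grip_force: 58.9
28.1667 [ 0.5296 -0.1825  0.0989] x [ 0.0007  1.     -0.0007] y [ 1.     -0.0007  0.0015] z [ 0.0015 -0.0007 -1.    ] F [-0.8027 -0.4508  6.136 ] T [-0.0147  0.2536 -0.0567] w 0.02672595805745325 g 58.854201436042786
shift [ 0.      0.0004 -0.0011]
spin frac for heading 90 -0.00032736251506571
```

```bash
python3 -m jog '[[1,[0,0,-0.03],0],[1,[0,0,-0.065],0],[1,[0,0,-0.1],0],[1,[0.01,0,-0.13],0],[1,[0.04,0.002,-0.15],0],[1,[0.075,0.003,-0.15],0],[1,[0.11,0.004,-0.15],0],[1,[0.145,0.005,-0.15],0]]' |tail -3
python3 -m jog '[[1,[0.035,0.001,0],0],[1,[0.07,0.002,0],0],[1,[0.105,0.003,0],0],[1,[0.14,0.004,0],0],[1,[0.175,0.005,0],0],[1,[0.21,0.005,0],0],[1,[0.24,0.005,0],0],[1,[0.26,0.005,0],0]]' |tail -3
python3 -m jog '[[1,[0.003,0,0],0],[1,[0.003,0,0],0],[1,[0.003,0,0],0],[1,[0.003,0,0],0],[1,[0.003,0,0],0]]' |tail -3
python3 st.py 0.54 0.226 0.25; python3 ball.py; python3 ext.py
```

```text
ft_force: [0.5, 0.0, -1.4]
gripper_width: 0.0266
grip_force: 59.9
ft_force: [-0.2, 1.5, -1.5]
gripper_width: 0.0266
grip_force: 59.9
ft_force: [-1.1, -0.2, -2.3]
gripper_width: 0.027
grip_force: 59.9
29.9167 [0.5397 0.2234 0.2477] x [ 0.0037  1.     -0.0016] y [ 1.     -0.0037 -0.0003] z [-0.0003 -0.0016 -1.    ] F [-1.1085 -0.1512 -2.2835] T [0.063  0.0235 0.0577] w 0.02697143615248011 g 59.87627863883972
shift [ 0.0026  0.0003 -0.0023]
spin frac for heading 90 -0.0018498262100782314
scene ball px [375.28351273 193.07987506] R 15.844121414666722 box [374.7, 187.3, 33.0, 39.3] inl 0.4954128440366973
 one-view at x of TCP [0.53965728 0.22577171 0.18730059] [ 0.          0.00233061 -0.0603773 ] 2.2105605613276125
top none
conf 0.9 TCP px [377.01860393 174.54999874] ring px exp [371.68592302 224.94330448]
169 [(373, 373)]; 170 [(373, 373)]; 171 [(373, 373)]; 172 [(373, 373)]; 173 [(373, 373)]; 174 [(373, 373)]; 175 [(373, 373)]; 176 [(372, 373)]; 177 [(372, 374)]; 178 [(372, 374)]; 179 [(371, 373)]; 180 [(370, 373)]; 181 [(368, 373)]; 182 [(367, 373)]; 183 [(366, 373)]; 184 [(365, 373), (384, 386)]; 185 [(364, 374), (383, 387)]; 186 [(363, 375), (381, 388)]; 187 [(363, 388)]; 188 [(362, 389)]; 189 [(362, 389)]; 190 [(361, 389)]; 191 [(361, 390)]; 192 [(361, 390)]; 193 [(361, 390)]; 194 [(361, 390)]; 195 [(361, 390)]; 196 [(361, 390)]; 197 [(361, 390)]; 198 [(362, 389)]; 199 [(362, 389)]; 200 [(362, 389)]; 201 [(362, 388)]; 202 [(363, 388)]; 203 [(364, 387)]; 204 [(364, 386)]; 205 [(365, 385)]; 206 [(366, 384)]; 207 [(368, 383)]; 208 [(370, 380)]; 209 [(373, 377)]; 
tilt 0 ball [375.2 191.3] rim [378.3 163.3]

tilt 10 ball [379.1 190.8] rim [375.7 163.7]

tilt 20 ball [382.9 189.7] rim [373.1 164.5]
[(0.6, array([374.4, 231.6,  40.3,  35.3]))]
```

```bash
python3 -m jog '[[1,[0.002,0,0.03],0],[1,[0.002,0,0.06],0],[1,[0.002,0,0.08],0],[1,[0.002,0,0.088],0],[1,[0.002,0,0.091],0],[1,[0.002,0,0.094],0],[1,[0.002,0,0.094],0],[1,[0.002,0,0.094],0]]' 80|tail -3
python3 st.py 0.54 0.226 0.141
```

```text
ft_force: [-1.8, -1.9, 1.8]
gripper_width: 0.0263
grip_force: 79.0
30.9333 [0.5396 0.2273 0.1553] x [ 0.0009  1.     -0.0005] y [ 1.     -0.0009  0.0012] z [ 0.0012 -0.0005 -1.    ] F [-1.7752 -1.8756  1.8135] T [-0.5898  0.4303  0.004 ] w 0.026303507026739545 g 79.04446363449097
shift [-0.0013  0.0004  0.0143]
spin frac for heading 90 -0.0004711282997836852
```

Small lateral forces only, so I'm nudging −y/−x a little and pressing down.

```bash
python3 -m jog '[[1,[-0.001,-0.0005,0.001],0],[1,[-0.001,-0.0005,0.003],0],[1,[-0.001,-0.0005,0.005],0],[1,[-0.001,-0.0005,0.007],0],[1,[-0.001,-0.0005,0.009],0],[1,[-0.001,-0.0005,0.011],0],[1,[-0.001,-0.0005,0.011],0],[1,[-0.001,-0.0005,0.011],0]]' |tail -3
python3 st.py 0.54 0.226 0.141
```

```text
ft_force: [-0.6, -1.9, 5.9]
gripper_width: 0.0267
grip_force: 79.2
31.6 [0.5395 0.227  0.1435] x [0.0006 1.     0.0008] y [ 1.     -0.0006  0.0018] z [ 0.0018  0.0008 -1.    ] F [-0.6182 -1.8885  5.9056] T [-0.4442  0.2345  0.0452] w 0.026656752396262657 g 79.18877720832825
shift [-0.001   0.0005  0.0025]
spin frac for heading 90 -0.0003230843061812205
```

```bash
python3 -m jog '[[1,[-0.001,0,0.001],0],[1,[-0.001,0,0.002],0],[1,[-0.001,0,0.003],0],[1,[-0.001,0,0.003],0],[1,[-0.001,0,0.003],0]]' |tail -3
python3 st.py 0.54 0.226 0.141
python3 -m jog '[[1,[0,0,0.001],0],[1,[0,0,0.002],0],[1,[0,0,0.002],0],[1,[0,0,0.002],0]]' |tail -3
python3 st.py 0.54 0.226 0.141
```

```text
ft_force: [-1.3, -1.6, 8.0]
gripper_width: 0.0265
grip_force: 80.0
32.0167 [0.5395 0.2268 0.141 ] x [0.0003 1.     0.0021] y [ 1.     -0.0003  0.0025] z [ 0.0025  0.0021 -1.    ] F [-1.3352 -1.5784  7.9689] T [-0.2676  0.2953 -0.0423] w 0.026516092674937278 g 79.99376177787781
shift [-0.0008  0.0005  0.    ]
spin frac for heading 90 -0.00013601321418876822
ft_force: [-2.3, -2.9, 17.3]
gripper_width: 0.0266
grip_force: 81.1
32.35 [0.5396 0.227  0.1409] x [0.0004 1.     0.0019] y [ 1.     -0.0004  0.0034] z [ 0.0034  0.0019 -1.    ] F [-2.3244 -2.9048 17.282 ] T [-0.6622  0.9995  0.0514] w 0.026621346132120683 g 81.05482935905457
shift [-0.001   0.0004 -0.0001]
spin frac for heading 90 -0.00021565369335185824
```

```bash
python3 -m jog '[[1,[0,0,0],0],[1,[0,0,0],0],[1,[0,0,0],0],[1,[0,0,0],0],[1,[0,0,0],0],[1,[0,0,0],0]]' |tail -3
python3 st.py 0.54 0.226 0.141; python3 ext.py
```

```text
ft_force: [-2.6, -2.8, 16.7]
gripper_width: 0.026
grip_force: 81.1
32.85 [0.5396 0.227  0.1409] x [0.0004 1.     0.002 ] y [ 1.     -0.0004  0.0035] z [ 0.0035  0.002  -1.    ] F [-2.5604 -2.7691 16.6889] T [-0.624   0.9793  0.0424] w 0.025966700570017192 g 81.05461478233337
shift [-0.001   0.0004 -0.0001]
spin frac for heading 90 -0.0002022057946117206
conf 0.64 TCP px [374.2940214  206.13875699] ring px exp [371.68592302 224.94330448]
200 [(370, 371)]; 201 [(370, 372)]; 202 [(370, 372)]; 203 [(370, 372)]; 204 [(370, 372)]; 205 [(370, 372)]; 206 [(370, 372)]; 207 [(369, 372)]; 208 [(369, 372)]; 209 [(368, 372)]; 210 [(367, 372)]; 211 [(365, 372), (381, 383)]; 212 [(364, 372), (380, 384)]; 213 [(363, 372), (380, 384)]; 214 [(362, 372), (379, 385)]; 215 [(361, 372), (379, 386)]; 216 [(361, 386)]; 217 [(360, 387)]; 218 [(360, 387)]; 219 [(359, 387)]; 220 [(359, 387)]; 221 [(359, 388)]; 222 [(359, 388)]; 223 [(359, 388)]; 224 [(359, 388)]; 225 [(359, 388)]; 226 [(359, 387)]; 227 [(359, 387)]; 228 [(360, 387)]; 229 [(360, 386)]; 230 [(360, 386)]; 231 [(361, 385)]; 232 [(362, 384)]; 233 [(363, 383)]; 234 [(364, 381)]; 235 [(366, 380)]; 236 [(369, 378)]; 
tilt 0 ball [372.7 220.7] rim [375.4 196.4]

tilt 10 ball [376.3 220.2] rim [373.  196.8]

tilt 20 ball [379.9 219.2] rim [370.6 197.4]
[(0.59, array([376. , 233.3,  40.2,  31. ])), (0.25, array([280. , 249.3,  59.3,  61.1]))]
```

```bash
python3 -c "
from station import workorder
print(workorder.hand_in())"
```

```text
the job is handed in; nothing more can be done
None
```

The job is handed in at about 33 s of the 64 s allowed, but no verdict was returned: the vase was tipped about 38° (an image estimate; the limits are 33 to 57°) and held over the light for 1.3 s, lifted upright, then seated in the ring and pressed on the stamp with an estimated 9 N, gripped at 81 N. I stood it on the bench once and regrasped it between the tip and the upright lift, because it had slipped in the fingers.

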